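# Strip a cupel from its mould on the sprung stand and hold it out

### The job

Take the steel mould that has a bone ash cupel in it (the other mould is empty), seat it upright in the sprung ring of the stripping stand and press it all the way down, so that the stem lifts the cupel out above the mould. The cupel is unfired and breaks easily: carry it level, go down slowly and smoothly, and do not press on the cupel itself; leave the other things on the bench where they are. Finish while still gripping the mould and holding it down against the springs, so that the cupel stays up ready to be lifted off.

Things in the scene. Friction and masses are not known exactly. Their poses are not given: they have to be found in the camera images.
- mould_mid (a point): centre (half-way up, on the axis) of the loaded mould: plain turned steel ring standing loose on the bench, 48 mm outside, 40 mm high, about 0.3 kg, z up along its bore. Bore 34 mm, with a shoulder 8 mm above the foot that carries the cupel; below it an open 23 mm throat. In the stand its lowest 7 mm are inside the ring: grip across the diameter, fingertips 10 mm or more above its foot
- spare_mid (a point): centre (half-way up, on the axis) of the spare mould: same size and shape as the loaded one but its bore is empty; loose, to be left alone
- cupel_mid (a point): centre (half-way up, on the axis) of the cupel lying loose in the loaded mould: grey bone ash, 32 mm across, 22 mm high, 30 g, flat foot, shallow dish on top, z up. It rests on the mould's shoulder, its top 10 mm below the mould's rim, and stands about 5 mm above the rim once the mould is fully pressed down. A load over 5 N breaks it
- seat (a point): centre of the flat seat in the stand's sprung ring, where the mould's foot rests; 66 mm above the bench with the ring up, moves down with it. Play round the mould 1.7 mm; flared mouth 58 mm, rim 74 mm across and 7 mm above the seat. A fixed 18 mm stem in the middle stands 5 mm above the seat with the ring up, 23 mm with it down. Axes as stand
- stand: stripping stand, fixed to the bench: cast iron base plate 100 mm (x) by 160 mm (y), 14 mm thick; origin at the centre of its underside, directly below the seat. Coil springs on two guide pins, 54 mm either side of the middle along y, carry the ring by two lugs; the pin heads are 5 mm above the seat and go down with the ring
- cradle (a joint): travel of the sprung ring, m: 0 up (at rest), 0.018 fully down on its stop. It springs back; it takes about 6 N to start it and 14 N at the bottom (the mould's own 3 N or so counts towards this), so it does not sink under the mould alone. Driven down faster than 0.12 m/s (mould dropped in or rammed), the stem's blow breaks the cupel
- done_cupel_mid (a point): centre of a finished cupel standing on the bench, 32 mm across, 22 mm high; loose, to be left alone
- mallet: wooden mallet lying on the bench, about 240 mm long over all, head 58 mm thick and 100 mm long with brass bands, and a brass ferrule on the handle; origin at bench level, 70 mm from the middle of the head, handle towards its -x; to be left alone
- scoop: dented tin ash scoop lying on the bench, about 220 mm long, 85 mm wide, 53 mm high, handle towards its -x; origin at bench level at the back of the trough; to be left alone
Things that resemble listed ones, but are neither listed nor needed, are in the scene too. Leave any orange look-alike of the part that bears mould_mid alone.

How it is judged:
At the end, for the whole second after the job is handed in: for the last second: ring at least 15 of 18 mm down, mould upright (0.08 rad) and seated in it (within 4 mm of centre, foot within 2.5 mm of the seat), pressing on it with over 6 N, cupel level on the stem and raised at least 10 mm, fingers still bearing on the mould with over 4 N (value of joint cradle above 0.015 m and horizontal distance between mould_mid and seat below 0.004 m and z of mould_mid in the frame of seat below 0.0225 m and angle between mould_mid's own z axis and vertical below 0.08 rad and z of cupel_mid in the frame of mould_mid above 0.009 m and horizontal distance between cupel_mid and mould_mid below 0.005 m and angle between cupel_mid's own z axis and vertical below 0.12 rad and contact force between the fingers and mould above 4 N and contact force between mould and stand above 6 N); the arm keeps its last pose, push and grip.
It fails at once if the cupel is loaded with more than 5 N (contact force between cupel and anything else above 5 N).
It fails at once if the mould is dropped or rammed into the ring: the ring is driven down faster than 0.12 m/s, a blow that breaks the cupel on the stem (velocity of joint cradle above 0.12 m/s).
It fails at once if the cupel is tipped (angle between cupel_mid's own z axis and vertical above 0.6 rad).
It fails at once if another thing on the bench (spare mould, finished cupel, mallet, scoop) is moved by more than 15 mm (distance of any of spare_mid, done_cupel_mid, mallet, scoop from where it was at the start of the episode above 0.015 m).
It also fails if it takes over 45 s, if anything falls off the work surface, if the arm or the gripper's body presses on something with over 40 N, if the wrist force passes 120 N, or if a joint passes its speed limit or range.

### The arm

A 7-joint arm with a two-finger parallel gripper is mounted at the origin on the work surface. World frame = base frame: x ahead of the robot, y to its left, z up, the work surface at z = 0. Lengths are in m, angles in rad, forces in N, time in s.
With the tool pointing down it reaches from about 0.425 to 0.925 m from the base axis. Payload 6.8 kg.
Tool frame: the origin (TCP) lies on the front face of the gripper's body, between the roots of the fingers; the fingertips stand 73 mm ahead of it and the grasp point (between the pads) lies 54 mm ahead of it; z points along the fingers, y is the line along which they close (so a half turn about z gives the same grasp; the last joint's range is limited). The gripper opens to 85 mm and grips with 20 to 120 N. Pads are 22 mm wide; open, the fingers measure 114 mm over their backs; the gripper's body (76 mm by 85 mm) begins 54 mm behind the grasp point. The pads swing forward as they close: fully open they stand 13 mm farther back than shut.
Start: joints at [-1.34, 0.477, 0.022, 1.555, -0.011, 1.109, -0.083], TCP at [0.224, 0.637, 0.304] pointing down, gripper open.
Joint ranges: [-2.96, 2.96], [-0.34, 2.1], [-1.41, 1.46], [0.24, 2.44], [-1.37, 4.51], [0.17, 1.92], [-2.96, 2.96]. Speed limits (rad/s): [2.39, 2.39, 3.14, 3.14, 3.14, 3.14, 3.14].

### API

Orientations are given as a unit quaternion [w, x, y, z].
In Python, from station import bot, optics gives the robot as it stands.
- The arm moves only by the tool drive_tool, never from a script. Its argument "deltas" is a list of rows, each an object with "gripper": the closure in counts, from 0 (fully open) to 255 (shut); "offset": the shift along the tool's x, y, z in units of 1000 mm (1.0 is 1000 mm), a list of three; "angular": the turn, a rotation vector about the tool's x, y, z in units of 45 degrees (1.0 is 45 degrees), a list of three. In form: [{"gripper": gripper, "offset": [dx, dy, dz], "angular": [rx, ry, rz]}, ...]. A call has 1 to 5 rows; each row is the pose to reach, as a shift and turn from the pose commanded when the call began, along the tool's axes at that moment; what a row does not reach only later rows make up. A row lasts 1/10 s, in which the tool goes at most 50 mm and 8.59 degrees, less where a joint would pass 70% of its speed; a pose out of reach is approached as far as the arm can. A call with a number of a shift or a turn outside -1 to 1 is refused whole. A call with a gripper value outside its range is refused whole. The fingers move at their own pace and stop on an object; "grip_force" is the grip in N (left out, the last holds). Time passes only in rows, so rows that repeat a pose let the fingers close. It gives the time, the measured TCP pose, the force, the opening and the grip force at its end, in the units of the state.
- bot.get_obs(): the state, without advancing time (a new reading comes with each control period).
- optics.read_camera(name): name is "scene" or "side" or "wrist"; returns the picture (480x640x3 uint8, blue, green, red); there is no depth.
- optics.camera_model(name): a dict with "fx", "fy", "cx", "cy" (pixels), "cam_to_world" (4x4, takes a point from camera to world coordinates). Camera axes: x right, y up, looking along -z (the intrinsics and any distortion apply to the point x, -y, -z); pixel columns grow to the right and rows downward; lengths in m; the calibration is good to about 2 mm. A picture is of the moment at which its call begins: read the wrist's pose just before it. camera_model takes no time and is no camera call; for the wrist camera it gives the pose at the moment of the call.
- bot.hand_in(): hands the job in; it is judged then, once.
The state is a dict: "t": time; "q": joint angles; "joint_vel": joint speeds; "joint_torque": joint torques, N m; "eef_pos": TCP position; "tool_rot": TCP orientation; "contact_force": force on the tool from outside, world axes, zero at the start; "torque": the same for the moment, N m; "gripper_width": opening from 0.0 (shut) to 1.0 (fully open); "grasp_force": force on a finger pad.
Only numpy, scipy, OpenCV 4.12 (cv2) and the standard library are available. Lean on these libraries where they do the work, as an engineer would, in place of code of your own. Each camera call takes 0.05 s, during which the arm holds its last target. There are 200 camera calls.

## Working session

There is one attempt and no reset: what is moved stays moved. The work goes in short steps, Python scripts to look and compute and a tool call to move; the robot and the scene stay as the last step left them, time stands still between calls to the robot, and variables do not carry over. Pictures are saved under pics/ and viewed, at most 10 in all, crops included, and the job is handed in when it is done.

Besides the shell and the picture viewer there is one more tool, called after "Request:" in YAML: its name, and indented under it one key for each argument. drive_tool: Moves the arm, as the interface text tells. Its arguments: {"type":"object","properties":{"deltas":{"type":"array"},"grip_force":{"type":"number"}},"required":["deltas"]}

```bash
mkdir -p pics
python3 - <<'E'
from station import bot, optics
import cv2,numpy as np
np.set_printoptions(precision=4,suppress=True)
for n in ("scene","side","wrist"):
    m=optics.camera_model(n); cv2.imwrite(f"pics/{n}0.png",optics.read_camera(n))
    print(n,{k:(np.array(v) if k=="cam_to_world" else v) for k,v in m.items()})
o=bot.get_obs();print({k:np.array(v) for k,v in o.items()})
E
```

```text
scene {'fx': 599.375545412785, 'fy': 599.375545412785, 'cx': 316.049563433166, 'cy': 242.66462791415375, 'cam_to_world': array([[-0.1865, -0.8455,  0.5003,  1.1358],
       [ 0.9825, -0.16  ,  0.0958,  0.0657],
       [-0.001 ,  0.5094,  0.8605,  1.0275],
       [ 0.    ,  0.    ,  0.    ,  1.    ]])}
side {'fx': 446.1447187027813, 'fy': 446.1447187027813, 'cx': 321.0136093517425, 'cy': 245.76607573413642, 'cam_to_world': array([[-0.9871,  0.1264, -0.0984,  0.5004],
       [-0.1592, -0.7062,  0.6899,  0.4517],
       [ 0.0177,  0.6967,  0.7172,  0.6028],
       [ 0.    ,  0.    ,  0.    ,  1.    ]])}
wrist {'fx': 345.6950817699161, 'fy': 345.6950817699161, 'cx': 316.55703990353044, 'cy': 240.72335323341343, 'cam_to_world': array([[ 0.3311, -0.9033, -0.2727,  0.1551],
       [ 0.9436,  0.3168,  0.0963,  0.6598],
       [-0.0006, -0.2892,  0.9573,  0.3728],
       [ 0.    ,  0.    ,  0.    ,  1.    ]])}
{'t': array(0.15), 'q': array([-1.3401,  0.4777,  0.0224,  1.5562, -0.0115,  1.1093, -0.0831]), 'joint_vel': array([-0.0003, -0.0038,  0.0003, -0.0024, -0.0006,  0.001 , -0.0007]), 'joint_torque': array([  0.0024, -59.6923,   1.6099, -28.1492,   0.0126,   0.0065,
        -0.    ]), 'eef_pos': array([0.2242, 0.6363, 0.3031]), 'tool_rot': array([-0.0001,  0.1686,  0.9857, -0.0007]), 'contact_force': array([-0.1695, -0.5041,  0.7622]), 'torque': array([ 0.0125,  0.0457, -0.0374]), 'grasp_force': array(0.), 'gripper_width': array(0.9981)}
```

View pics/scene0.png

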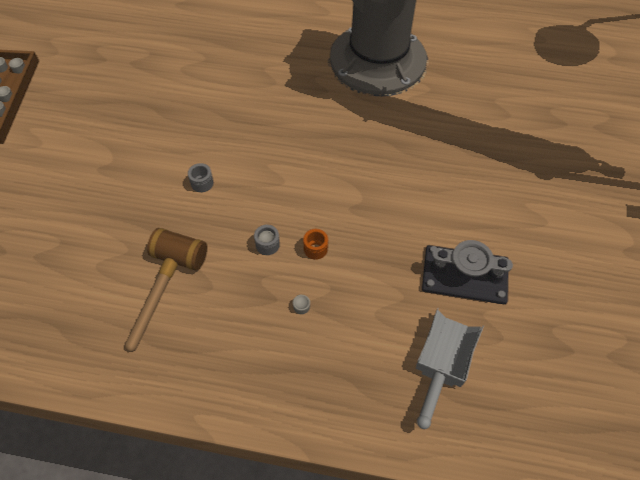

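View pics/side0.png

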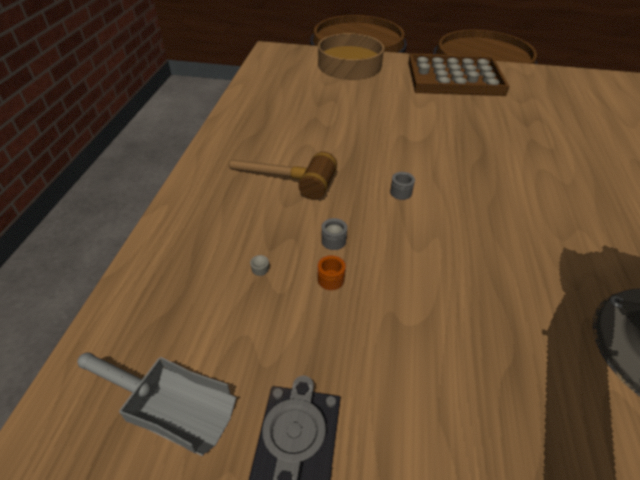

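Scene view candidates: the steel mould at (267,240) shows a light filling, so it looks loaded. The steel mould at (200,178) looks dark and empty, and the orange look-alike is at (316,243). The stand is at (470,262). I choose (267,240) and will check it in a close crop.

```bash
cat > h.py <<'E'
from station import bot, optics
import cv2,numpy as np
from scipy.spatial.transform import Rotation as R
np.set_printoptions(precision=4,suppress=True)
def ray(m,u,v):
    T=np.array(m["cam_to_world"]); d=T[:3,:3]@np.array([(u-m["cx"])/m["fx"],-(v-m["cy"])/m["fy"],-1]); return T[:3,3],d
def atz(m,u,v,z):
    o,d=ray(m,u,v); return o+d*(z-o[2])/d[2]
def proj(m,p):
    T=np.array(m["cam_to_world"]); c=T[:3,:3].T@(np.array(p)-T[:3,3]); return np.array([m["cx"]-m["fx"]*c[0]/c[2], m["cy"]+m["fy"]*c[1]/c[2]])
def circ(m,c,r):
    return np.array([proj(m,np.array(c)+r*np.array([np.cos(a),np.sin(a),0])) for a in np.linspace(0,2*np.pi,40)])
def obs():
    o=bot.get_obs(); q=np.array(o["tool_rot"]); return o,R.from_quat(q[[1,2,3,0]])
E
python3 - <<'E'
from h import *
s=cv2.imread("pics/scene0.png"); d=cv2.imread("pics/side0.png")
def crop(im,u,v,w,h,k): return cv2.resize(im[v-h//2:v+h//2,u-w//2:u+w//2],None,fx=k,fy=k,interpolation=cv2.INTER_CUBIC)
a=np.hstack([crop(s,267,236,50,50,8),crop(s,467,266,100,100,4)])
b=np.hstack([crop(d,334,230,50,50,4),crop(d,402,185,50,50,4),crop(d,298,430,100,100,4)[::2,::1][:200]])
cv2.imwrite("pics/c1.png",np.vstack([a,b]) if a.shape[1]==b.shape[1] else a)
ms=optics.camera_model("scene");md=optics.camera_model("side")
print("mould",atz(ms,266.5,235.5,.04),atz(md,334.5,227.5,.04))
print("orange",atz(ms,316,237,.04), "spare",atz(ms,200,172,.04),"done",atz(ms,301,301,.022))
print("ring",atz(ms,472,256,.073),atz(md,294,429,.073))
E
```

```text
mould [ 0.5637 -0.1411  0.04  ] [ 0.5607 -0.1402  0.04  ]
orange [ 0.5492 -0.0467  0.04  ] spare [ 0.44   -0.3105  0.04  ] done [ 0.6791 -0.0502  0.022 ]
ring [0.5557 0.2445 0.073 ] [0.5564 0.2458 0.073 ]
```

View pics/c1.png

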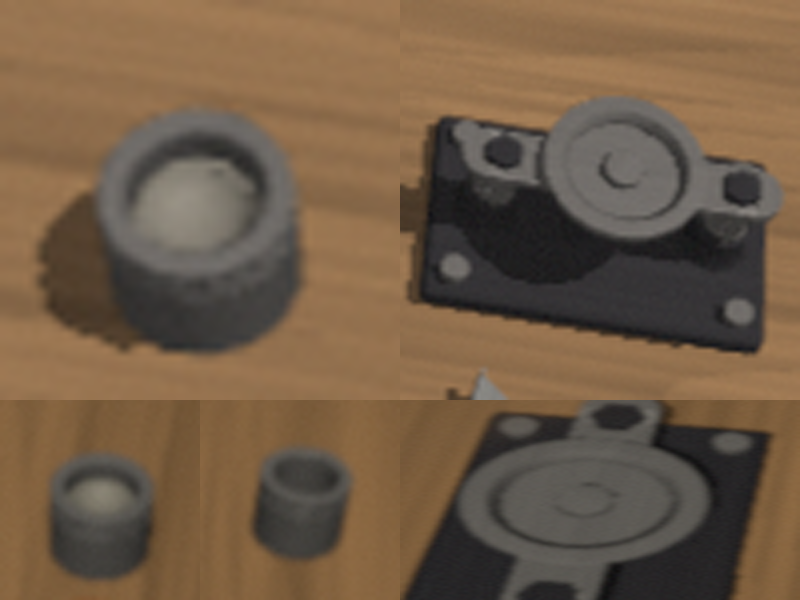

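The crop confirms it. The mould at scene (266.6,235.4) holds a pale cupel, and the one at side (402,185) is empty. The stand ring's rim centre is at about scene (473,258). I'll set out towards a point above the mould, closing radially.

```bash
cat >> h.py <<'E'
def go(p,yaw):
    "offset/angular for a pose pointing straight down with tool y at world yaw (deg)"
    o,r=obs(); y=np.array([np.cos(np.radians(yaw)),np.sin(np.radians(yaw)),0]); z=np.array([0,0,-1.])
    rt=R.from_matrix(np.c_[np.cross(y,z),y,z])
    print("t",o["t"],"pos",np.array(o["eef_pos"]),"offset",r.inv().apply(np.array(p)-o["eef_pos"]),"angular",np.degrees((r.inv()*rt).as_rotvec())/45)
E
python3 - <<'E'
from h import *
go([.50,.30,.29],30); go([.5637,-.141,.25],-14)
ms=optics.camera_model("scene")
a,b=atz(ms,442.7,253.5,.071),atz(ms,502.7,263,.071);print(a,b,"yaw",np.degrees(np.arctan2(*(b-a)[[1,0]])),atz(ms,473.2,258.3,.073))
E
```

```text
t 0.15 pos [0.2242 0.6363 0.3031] offset [-0.3719 -0.2255  0.0135] angular [-0.0017  0.0008  0.902 ]
t 0.15 pos [0.2242 0.6363 0.3031] offset [-0.5785 -0.6202  0.0541] angular [-0.0014  0.0014  1.8798]
[0.5592 0.1918 0.071 ] [0.5588 0.3005 0.071 ] yaw 90.19458421717196 [0.5602 0.2469 0.073 ]
```

Request:
drive_tool:
  deltas:
    - {"gripper": 0,"offset": [-0.372,-0.226,0.013],"angular": [0,0,0.9]}
    - {"gripper": 0,"offset": [-0.372,-0.226,0.013],"angular": [0,0,0.9]}
    - {"gripper": 0,"offset": [-0.372,-0.226,0.013],"angular": [0,0,0.9]}
    - {"gripper": 0,"offset": [-0.372,-0.226,0.013],"angular": [0,0,0.9]}
    - {"gripper": 0,"offset": [-0.372,-0.226,0.013],"angular": [0,0,0.9]}
  grip_force: 60

```text
t: 0.65
eef_pos: [0.3835, 0.4414, 0.2963]
tool_rot: [-0.0, 0.502, 0.865, -0.0]
contact_force: [1.1, -0.2, -0.3]
gripper_width: 1.003
grasp_force: 0.0
```

```bash
python3 -c "
from h import *
go([.5637,-.141,.25],-14)"
```

```text
t 0.65 pos [0.3835 0.4414 0.2963] offset [-0.595  -0.1328  0.0463] angular [-0.0002  0.0001  0.9727]
```

Request:
drive_tool:
  deltas:
    - {"gripper": 0,"offset": [-0.595,-0.133,0.046],"angular": [0,0,0.97]}
    - {"gripper": 0,"offset": [-0.595,-0.133,0.046],"angular": [0,0,0.97]}
    - {"gripper": 0,"offset": [-0.595,-0.133,0.046],"angular": [0,0,0.97]}
    - {"gripper": 0,"offset": [-0.595,-0.133,0.046],"angular": [0,0,0.97]}
    - {"gripper": 0,"offset": [-0.595,-0.133,0.046],"angular": [0,0,0.97]}

```text
t: 1.15
eef_pos: [0.4577, 0.2035, 0.2776]
tool_rot: [-0.0, 0.784, 0.621, 0.0]
contact_force: [1.2, 0.6, 0.7]
gripper_width: 0.998
grasp_force: 0.0
```

```bash
python3 -c "
from h import *
go([.5637,-.141,.25],-14)"
```

```text
t 1.15 pos [0.4577 0.2035 0.2776] offset [-0.3111  0.182   0.0274] angular [ 0.     -0.0006  0.0171]
```

Request:
drive_tool:
  deltas:
    - {"gripper": 0,"offset": [-0.311,0.182,0.027],"angular": [0,0,0.017]}
    - {"gripper": 0,"offset": [-0.311,0.182,0.027],"angular": [0,0,0.017]}
    - {"gripper": 0,"offset": [-0.311,0.182,0.027],"angular": [0,0,0.017]}
    - {"gripper": 0,"offset": [-0.311,0.182,0.027],"angular": [0,0,0.017]}
    - {"gripper": 0,"offset": [-0.311,0.182,0.027],"angular": [0,0,0.017]}

```text
t: 1.65
eef_pos: [0.5325, -0.034, 0.2588]
tool_rot: [-0.0, 0.786, 0.618, 0.0]
contact_force: [0.6, 0.9, -0.1]
gripper_width: 0.999
grasp_force: 0.0
```

```bash
python3 -c "
from h import *
go([.5637,-.141,.25],-14)"
```

```text
t 1.65 pos [ 0.5325 -0.034   0.2588] offset [-0.0966  0.0555  0.0088] angular [ 0.0001 -0.0005  0.0086]
```

Request:
drive_tool:
  deltas:
    - {"gripper": 0,"offset": [-0.097,0.056,0.009],"angular": [0,0,0.01]}
    - {"gripper": 0,"offset": [-0.097,0.056,0.009],"angular": [0,0,0.01]}
    - {"gripper": 0,"offset": [-0.097,0.056,0.009],"angular": [0,0,0.01]}
    - {"gripper": 0,"offset": [-0.097,0.056,0.009],"angular": [0,0,0.01]}

```text
t: 2.05
eef_pos: [0.5635, -0.1426, 0.2496]
tool_rot: [0.0, 0.79, 0.613, -0.001]
contact_force: [-0.1, -0.4, 0.1]
gripper_width: 1.0
grasp_force: 0.0
```

```bash
python3 -c "
from h import *
m=optics.camera_model('wrist');im=optics.read_camera('wrist')
print(proj(m,[.5637,-.141,.04]),np.array(m['cam_to_world']));cv2.imwrite('pics/w1raw.png',im)
cv2.polylines(im,[np.int32(circ(m,[.5637,-.141,.04],.024)*8)],True,(0,0,255),1,shift=3)
cv2.imwrite('pics/w1.png',im)
go([.5637,-.141,.25],-14)"
```

```text
[315.5691 225.5191] [[ 0.969   0.2363  0.0717  0.5822]
 [-0.247   0.9275  0.2805 -0.0722]
 [-0.0002 -0.2895  0.9572  0.3193]
 [ 0.      0.      0.      1.    ]]
t 2.1 pos [ 0.5636 -0.1401  0.2495] offset [-0.0008  0.0004 -0.0005] angular [-0.0012  0.0001 -0.0044]
```

View pics/w1.png

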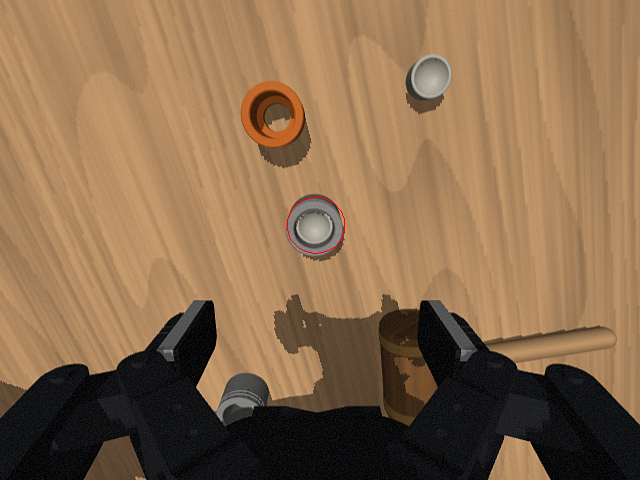

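The wrist view shows the loaded mould at (316,224). It matches the predicted rim to within about 1 px, and the cupel is visible inside. The mallet head is at about (400,330), so I'll check its clearance.

```bash
python3 -c "
from h import *
m=optics.camera_model('wrist')
for p in [(380,320),(405,310),(440,320)]: print(atz(m,*p,.05))
im=cv2.imread('pics/w1raw.png')
g=cv2.cvtColor(im,cv2.COLOR_BGR2HSV)[190:258,280:352]
k=np.uint8((g[...,1]<60))*255
n,l,st,c=cv2.connectedComponentsWithStats(k); i=1+st[1:,4].argmax(); print(st[i]+[280,190,0,0,0])
print('circ bbox',circ(m,[.5637,-.141,.04],.024).min(0),circ(m,[.5637,-.141,.04],.024).max(0))
go([.5637,-.141,.084],-14)"
```

```text
[ 0.5981 -0.2319  0.05  ]
[ 0.6209 -0.2277  0.05  ]
[ 0.6489 -0.2447  0.05  ]
[ 286  194   57   63 2759]
circ bbox [287.7384 200.2134] [345.1703 255.8198]
t 2.1 pos [ 0.5636 -0.1401  0.2495] offset [-0.0008  0.0005  0.1655] angular [-0.0012  0.0001 -0.0044]
```

Request:
drive_tool:
  deltas:
    - {"gripper": 0,"offset": [-0.002,-0.001,0.04],"angular": [0,0,0]}
    - {"gripper": 0,"offset": [-0.002,-0.001,0.08],"angular": [0,0,0]}
    - {"gripper": 0,"offset": [-0.002,-0.001,0.12],"angular": [0,0,0]}
    - {"gripper": 0,"offset": [-0.002,-0.001,0.15],"angular": [0,0,0]}
    - {"gripper": 0,"offset": [-0.002,-0.001,0.165],"angular": [0,0,0]}

```text
t: 2.6
eef_pos: [0.5611, -0.1382, 0.0824]
tool_rot: [-0.002, 0.787, 0.616, -0.001]
contact_force: [-0.1, 0.0, 0.3]
gripper_width: 0.997
grasp_force: 0.0
```

Request:
drive_tool:
  deltas:
    - {"gripper": 60,"offset": [0,0,0],"angular": [0,0,0]}
    - {"gripper": 80,"offset": [0,0,0],"angular": [0,0,0]}
    - {"gripper": 90,"offset": [0,0,0],"angular": [0,0,0]}
    - {"gripper": 100,"offset": [0,0,0],"angular": [0,0,0]}
    - {"gripper": 110,"offset": [0,0,0],"angular": [0,0,0]}
  grip_force: 40

```text
t: 3.1
eef_pos: [0.5625, -0.1414, 0.0859]
tool_rot: [0.0, 0.789, 0.615, 0.0]
contact_force: [-2.3, 0.6, 2.1]
gripper_width: 0.571
grasp_force: 2.2
```

Request:
drive_tool:
  deltas:
    - {"gripper": 120,"offset": [0,0,0],"angular": [0,0,0]}
    - {"gripper": 135,"offset": [0,0,0],"angular": [0,0,0]}
    - {"gripper": 150,"offset": [0,0,0],"angular": [0,0,0]}
    - {"gripper": 160,"offset": [0,0,0],"angular": [0,0,0]}
    - {"gripper": 160,"offset": [0,0,0],"angular": [0,0,0]}
  grip_force: 60

```text
t: 3.6
eef_pos: [0.5625, -0.1414, 0.0863]
tool_rot: [-0.0, 0.789, 0.615, 0.001]
contact_force: [-4.6, 1.8, 12.0]
gripper_width: 0.548
grasp_force: 60.4
```

```bash
python3 -c "
from h import *
go([.5637,-.141,.16],-14)
cv2.imwrite('pics/s2.png',cv2.resize(optics.read_camera('side')[150:330,230:470],None,fx=3,fy=3))
"
```

```text
t 3.6 pos [ 0.5625 -0.1414  0.0863] offset [ 0.0008  0.0011 -0.0737] angular [ 0.0006 -0.0014 -0.0022]
```

View pics/s2.png

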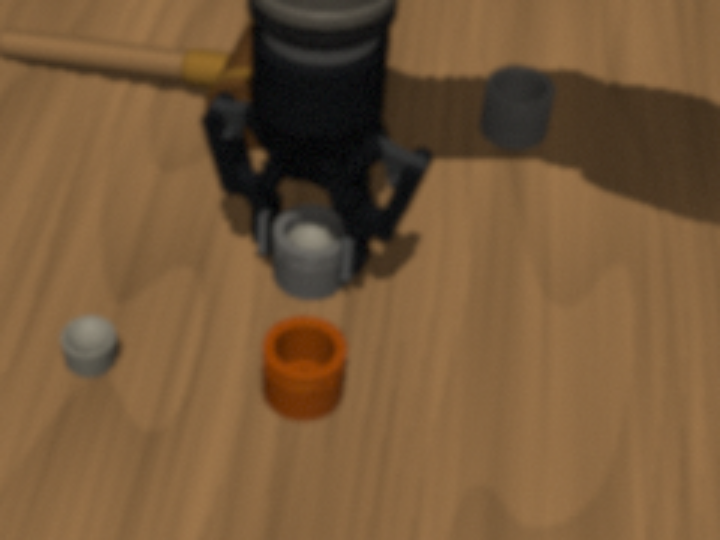

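The mould is gripped upright, with the rim at about (310,215) in the crop and the cupel visible inside. Next is a smooth lift.

Request:
drive_tool:
  deltas:
    - {"gripper": 160,"offset": [0,0,-0.003],"angular": [0,0,0]}
    - {"gripper": 160,"offset": [0,0,-0.008],"angular": [0,0,0]}
    - {"gripper": 160,"offset": [0,0,-0.018],"angular": [0,0,0]}
    - {"gripper": 160,"offset": [0,0,-0.033],"angular": [0,0,0]}
    - {"gripper": 160,"offset": [0,0,-0.05],"angular": [0,0,0]}
  grip_force: 60

```text
t: 4.15
eef_pos: [0.5623, -0.1416, 0.136]
tool_rot: [-0.0, 0.789, 0.615, -0.0]
contact_force: [1.6, 0.4, -2.4]
gripper_width: 0.545
grasp_force: 62.1
```

Request:
drive_tool:
  deltas:
    - {"gripper": 160,"offset": [0.001,0,-0.017],"angular": [0,0,0]}
    - {"gripper": 160,"offset": [0.003,0,-0.034],"angular": [0,0,0]}
    - {"gripper": 160,"offset": [0.008,0,-0.049],"angular": [0,0,0]}
    - {"gripper": 160,"offset": [0.016,0,-0.06],"angular": [0,0,0]}
    - {"gripper": 160,"offset": [0.028,0,-0.066],"angular": [0,0,0]}

```text
t: 4.65
eef_pos: [0.5696, -0.1141, 0.2024]
tool_rot: [0.001, 0.789, 0.615, 0.001]
contact_force: [-0.7, 0.7, -3.7]
gripper_width: 0.549
grasp_force: 62.2
```

```bash
python3 -c "
from h import *
go([.559,.17,.20],-14);go([.559,.246,.20],-14);print(obs()[0]['q'],obs()[0]['gripper_width'],obs()[0]['contact_force'])"
```

```text
t 4.65 pos [ 0.5696 -0.1141  0.2024] offset [ 0.2729 -0.0797  0.0024] angular [ 0.002  -0.0004 -0.0033]
t 4.65 pos [ 0.5696 -0.1141  0.2024] offset [ 0.3466 -0.0983  0.0024] angular [ 0.002  -0.0004 -0.0033]
[-0.3244  0.4886  0.5467  1.9064 -0.3354  0.8359  0.1509] 0.5492749722324185 [-0.7383  0.6915 -3.6896]
```

Request:
drive_tool:
  deltas:
    - {"gripper": 160,"offset": [0.014,-0.003,0],"angular": [0,0,0]}
    - {"gripper": 160,"offset": [0.031,-0.008,0],"angular": [0,0,0]}
    - {"gripper": 160,"offset": [0.05,-0.014,0],"angular": [0,0,0]}
    - {"gripper": 160,"offset": [0.07,-0.02,0],"angular": [0,0,0]}
    - {"gripper": 160,"offset": [0.09,-0.026,0],"angular": [0,0,0]}

```text
t: 5.15
eef_pos: [0.5652, -0.0183, 0.2]
tool_rot: [-0.001, 0.788, 0.615, -0.001]
contact_force: [-0.4, -0.7, -3.7]
gripper_width: 0.546
grasp_force: 62.1
```

Request:
drive_tool:
  deltas:
    - {"gripper": 160,"offset": [0.02,-0.006,0],"angular": [0,0,0]}
    - {"gripper": 160,"offset": [0.04,-0.012,0],"angular": [0,0,0]}
    - {"gripper": 160,"offset": [0.06,-0.018,0],"angular": [0,0,0]}
    - {"gripper": 160,"offset": [0.08,-0.024,0],"angular": [0,0,0]}
    - {"gripper": 160,"offset": [0.1,-0.03,0],"angular": [0,0,0]}

```text
t: 5.65
eef_pos: [0.5602, 0.0859, 0.2]
tool_rot: [-0.001, 0.788, 0.616, -0.001]
contact_force: [0.4, 1.2, -2.9]
gripper_width: 0.543
grasp_force: 62.1
```

Request:
drive_tool:
  deltas:
    - {"gripper": 160,"offset": [0.02,-0.006,0],"angular": [0,0,0]}
    - {"gripper": 160,"offset": [0.038,-0.011,0],"angular": [0,0,0]}
    - {"gripper": 160,"offset": [0.052,-0.015,0],"angular": [0,0,0]}
    - {"gripper": 160,"offset": [0.062,-0.018,0],"angular": [0,0,0]}
    - {"gripper": 160,"offset": [0.067,-0.019,0],"angular": [0,0,0]}

```text
t: 6.15
eef_pos: [0.5586, 0.1546, 0.2005]
tool_rot: [-0.0, 0.788, 0.616, -0.0]
contact_force: [-0.2, 0.6, -3.8]
gripper_width: 0.548
grasp_force: 62.1
```

```bash
python3 -c "
from h import *
go([.559,.246,.20],-14)
m=optics.camera_model('wrist');im=optics.read_camera('wrist');cv2.imwrite('pics/w2raw.png',im)
c=[.559,.246,.073]
print(proj(m,c))
cv2.polylines(im,[np.int32(circ(m,c,.037)*8)],True,(0,0,255),1,shift=3)
cv2.imwrite('pics/w2.png',im)"
```

```text
t 6.15 pos [0.5586 0.1546 0.2005] offset [ 0.0888 -0.0218  0.0005] angular [-0.0009  0.0004 -0.0003]
[274.9996 105.2868]
```

View pics/w2.png

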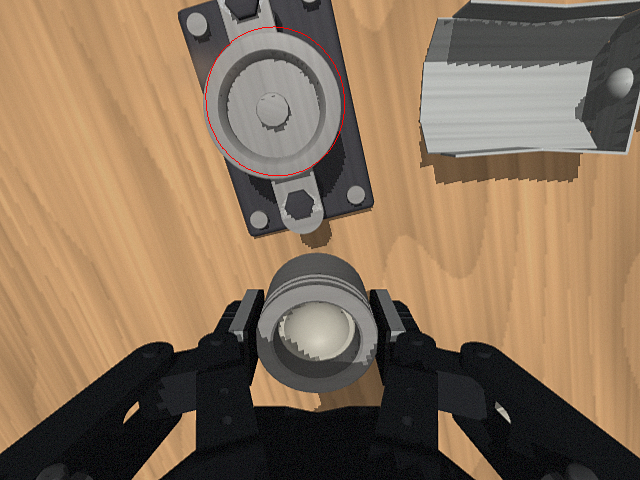

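The ring outline sits about 2 px left of and 1 px below the drawn prediction, with the stem at (272,109). The mould rim spans x 257–378 and y 276–392, and the cupel is in place. I'll fit both properly.

```bash
cat > fit.py <<'E'
from h import *
from scipy.optimize import minimize
def score(g,m,c,r):
    p=circ(m,c,r).astype(np.float32); q=circ(m,c,r+.0012).astype(np.float32); n=circ(m,c,r-.0012).astype(np.float32)
    s=lambda a: cv2.remap(g,a[:,None,0],a[:,None,1],cv2.INTER_LINEAR,borderMode=cv2.BORDER_REPLICATE).ravel()
    return np.abs(s(q)-s(n)).mean()
def fit(g,m,c,radii,span=.006,step=.0005):
    best=max(((sum(score(g,m,[c[0]+a,c[1]+b,c[2]],r) for r in radii)),a,b) for a in np.arange(-span,span+1e-6,step) for b in np.arange(-span,span+1e-6,step))
    return np.array(c)+[best[1],best[2],0],best[0]
E
python3 - <<'E'
from fit import *
m=optics.camera_model('wrist'); im=cv2.GaussianBlur(cv2.imread('pics/w2raw.png'),(3,3),0); g=cv2.cvtColor(im,cv2.COLOR_BGR2GRAY).astype(np.float32)
print("ring",fit(g,m,[.559,.246,.073],[.037,.029]),fit(g,m,[.559,.246,.073],[.037]),"stem",fit(g,m,[.559,.246,.071],[.009]))
o,r=obs();p=np.array(o["eef_pos"])-[0,0,.0463]
print(p,"rim",fit(g,m,p,[.024,.017]),fit(g,m,p,[.017]))
for q in [(204,103),(343,103),(272,109)]: print(atz(m,*q,.073))
E
```

```text
ring (array([0.557, 0.245, 0.073]), np.float32(119.103905)) (array([0.557, 0.245, 0.073]), np.float32(69.607666)) stem (array([0.5575, 0.2425, 0.071 ]), np.float32(35.53069))
[0.5588 0.1549 0.1543] rim (array([0.5588, 0.1529, 0.1543]), np.float32(97.114624)) (array([0.5638, 0.1609, 0.1543]), np.float32(47.74768))
[0.5229 0.2564 0.073 ]
[0.5947 0.2386 0.073 ]
[0.5572 0.2448 0.073 ]
```

Request:
drive_tool:
  deltas:
    - {"gripper": 160,"offset": [0.012,-0.003,0],"angular": [0,0,0]}
    - {"gripper": 160,"offset": [0.03,-0.008,0],"angular": [0,0,0]}
    - {"gripper": 160,"offset": [0.052,-0.0138,0],"angular": [0,0,0.0]}
    - {"gripper": 160,"offset": [0.072,-0.019,0],"angular": [0,0,0]}
    - {"gripper": 160,"offset": [0.0883,-0.0234,0],"angular": [0,0,0]}

```text
t: 6.7
eef_pos: [0.5576, 0.2472, 0.2009]
tool_rot: [-0.0, 0.788, 0.616, 0.0]
contact_force: [-0.2, 1.4, -4.1]
gripper_width: 0.547
grasp_force: 62.1
```

Request:
drive_tool:
  deltas:
    - {"gripper": 160,"offset": [0,0,0.003],"angular": [0,0,0]}
    - {"gripper": 160,"offset": [0,0,0.009],"angular": [0,0,0]}
    - {"gripper": 160,"offset": [0,0,0.019],"angular": [0,0,0]}
    - {"gripper": 160,"offset": [0,0,0.027],"angular": [0,0,0]}
    - {"gripper": 160,"offset": [0,0,0.03],"angular": [0,0,0]}

```text
t: 7.2
eef_pos: [0.5573, 0.2434, 0.1694]
tool_rot: [-0.0, 0.789, 0.614, -0.001]
contact_force: [-0.3, -0.1, -3.3]
gripper_width: 0.551
grasp_force: 62.1
```

Run:
```python
from fit import *
m=optics.camera_model('wrist');raw=optics.read_camera('wrist');cv2.imwrite('pics/w3raw.png',raw)
g=cv2.cvtColor(cv2.GaussianBlur(raw,(3,3),0),cv2.COLOR_BGR2GRAY).astype(np.float32)
o,r=obs();p=np.array(o["eef_pos"])-[0,0,.0463]
go([.557,.246,.17],-14)
c,_=fit(g,m,[.557,.245,.073],[.037]);a,_=fit(g,m,p,[.024,.017])
print("ring",c,"rim",a)
cv2.polylines(raw,[np.int32(circ(m,c,.037)*8)],True,(0,0,255),1,shift=3)
cv2.polylines(raw,[np.int32(circ(m,a,.024)*8)],True,(0,255,0),1,shift=3)
cv2.imwrite('pics/w3.png',raw)
```

```text
t 7.25 pos [0.5574 0.2436 0.1695] offset [ 0.0023 -0.0009 -0.0005] angular [-0.0019  0.0022 -0.0036]
ring [0.5565 0.2445 0.073 ] rim [0.5574 0.2416 0.1232]
```

View pics/w3.png

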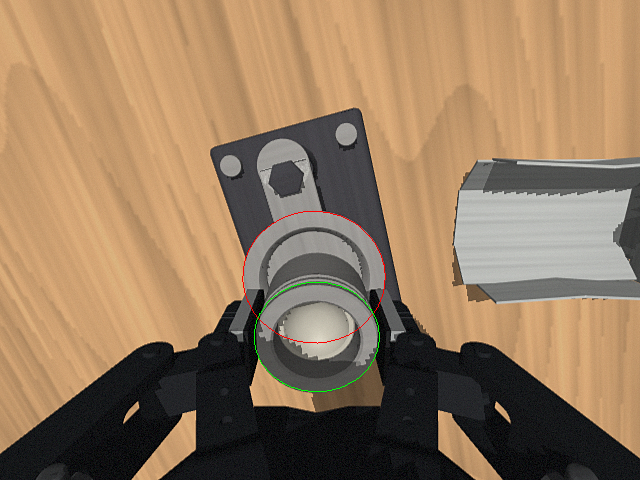

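The mould (green) and ring (red) nearly line up. The mould is still about 2.5 mm short in y, so I'll correct that and let it settle.

Request:
drive_tool:
  deltas:
    - {"gripper": 160,"offset": [0,-0.0008,0],"angular": [0,0,0]}
    - {"gripper": 160,"offset": [0,-0.0008,0],"angular": [0,0,0]}
    - {"gripper": 160,"offset": [0,-0.0008,0],"angular": [0,0,0]}

```text
t: 7.55
eef_pos: [0.5574, 0.2448, 0.1713]
tool_rot: [0.0, 0.789, 0.615, 0.0]
contact_force: [-0.3, 0.3, -4.5]
gripper_width: 0.547
grasp_force: 62.1
```

```bash
cat > look.py <<'E'
from fit import *
m=optics.camera_model('wrist');raw=optics.read_camera('wrist')
g=cv2.cvtColor(cv2.GaussianBlur(raw,(3,3),0),cv2.COLOR_BGR2GRAY).astype(np.float32)
o,r=obs();p=np.array(o["eef_pos"])-[0,0,.0463]
go([.5568,.2461,.162],-14)
c,_=fit(g,m,[.557,.245,.073],[.037]);a,_=fit(g,m,p,[.024,.017],.004)
print("ring",c,"rim",a,"diff",c-a)
E
python3 look.py
```

```text
t 7.6 pos [0.5573 0.2448 0.1713] offset [ 0.0011 -0.0008  0.0093] angular [ 0.0005 -0.0006 -0.0022]
ring [0.5565 0.2445 0.073 ] rim [0.5573 0.2423 0.125 ] diff [-0.0008  0.0022 -0.052 ]
```

Request:
drive_tool:
  deltas:
    - {"gripper": 160,"offset": [0.0005,-0.0003,0.001],"angular": [0,0,0]}
    - {"gripper": 160,"offset": [0.001,-0.0006,0.003],"angular": [0,0,0]}
    - {"gripper": 160,"offset": [0.0017,-0.0008,0.0055],"angular": [0,0,0]}
    - {"gripper": 160,"offset": [0.0017,-0.0008,0.0075],"angular": [0,0,0]}
    - {"gripper": 160,"offset": [0.0017,-0.0008,0.0085],"angular": [0,0,0]}

```text
t: 8.1
eef_pos: [0.5566, 0.2466, 0.1621]
tool_rot: [-0.0, 0.789, 0.615, -0.0]
contact_force: [0.3, 0.8, -3.9]
gripper_width: 0.549
grasp_force: 62.1
```

```bash
python3 look.py
```

```text
t 8.15 pos [0.5566 0.2465 0.162 ] offset [-0.0004  0.0003  0.    ] angular [-0.0005  0.0006 -0.0021]
ring [0.5565 0.244  0.073 ] rim [0.5566 0.2445 0.1157] diff [-0.0001 -0.0005 -0.0427]
```

Request:
drive_tool:
  deltas:
    - {"gripper": 160,"offset": [-0.0003,0,0.001],"angular": [0,0,0]}
    - {"gripper": 160,"offset": [-0.0003,0,0.0025],"angular": [0,0,0]}
    - {"gripper": 160,"offset": [-0.0003,0,0.004],"angular": [0,0,0]}
    - {"gripper": 160,"offset": [-0.0003,0,0.0055],"angular": [0,0,0]}
    - {"gripper": 160,"offset": [-0.0003,0,0.007],"angular": [0,0,0]}

```text
t: 8.65
eef_pos: [0.5567, 0.2463, 0.1553]
tool_rot: [-0.0, 0.789, 0.615, -0.0]
contact_force: [0.7, 1.0, -3.5]
gripper_width: 0.543
grasp_force: 62.1
```

Request:
drive_tool:
  deltas:
    - {"gripper": 160,"offset": [0,0,0.001],"angular": [0,0,0]}
    - {"gripper": 160,"offset": [0,0,0.002],"angular": [0,0,0]}
    - {"gripper": 160,"offset": [0,0,0.003],"angular": [0,0,0]}
    - {"gripper": 160,"offset": [0,0,0.003],"angular": [0,0,0]}

```text
t: 9.05
eef_pos: [0.5567, 0.2463, 0.1525]
tool_rot: [-0.0, 0.789, 0.615, 0.0]
contact_force: [-0.1, -0.5, -3.5]
gripper_width: 0.542
grasp_force: 62.3
```

Request:
drive_tool:
  deltas:
    - {"gripper": 160,"offset": [0,0,0.0008],"angular": [0,0,0]}
    - {"gripper": 160,"offset": [0,0,0.0016],"angular": [0,0,0]}
    - {"gripper": 160,"offset": [0,0,0.0024],"angular": [0,0,0]}
    - {"gripper": 160,"offset": [0,0,0.003],"angular": [0,0,0]}
    - {"gripper": 160,"offset": [0,0,0.003],"angular": [0,0,0]}

```text
t: 9.55
eef_pos: [0.5567, 0.2463, 0.1495]
tool_rot: [0.0, 0.789, 0.615, 0.0]
contact_force: [-0.9, -0.2, 0.7]
gripper_width: 0.551
grasp_force: 62.5
```

Run:
```python
from h import *
o,_=obs();print(o['eef_pos'],o['contact_force'],o['torque'])
im=optics.read_camera('wrist')[150:400,180:460]; s=optics.read_camera('side')[330:480,200:390]
cv2.imwrite('pics/w4.png',np.hstack([cv2.resize(im,(448,400)),cv2.resize(s,(350,400))]))
```

```text
[0.5567 0.2463 0.1495] [-0.8888 -0.2379  0.7483] [-0.1482  0.278  -0.0656]
```

View pics/w4.png

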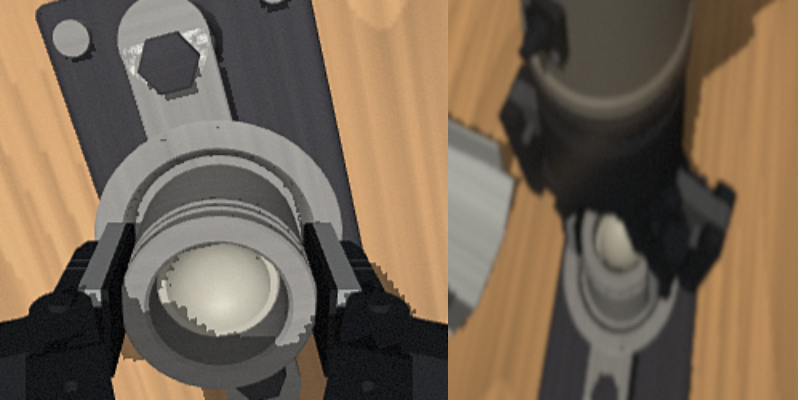

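The mould foot is inside the ring, concentric with it, and the cupel is level. Contact has begun (force −3.5 to +0.7 N), so I'll press slowly.

Request:
drive_tool:
  deltas:
    - {"gripper": 160,"offset": [0,0,0.0005],"angular": [0,0,0]}
    - {"gripper": 160,"offset": [0,0,0.0013],"angular": [0,0,0]}
    - {"gripper": 160,"offset": [0,0,0.0023],"angular": [0,0,0]}
    - {"gripper": 160,"offset": [0,0,0.0033],"angular": [0,0,0]}
    - {"gripper": 160,"offset": [0,0,0.0043],"angular": [0,0,0]}

```text
t: 10.15
eef_pos: [0.5568, 0.2463, 0.1452]
tool_rot: [0.0, 0.789, 0.615, 0.0]
contact_force: [-2.0, -0.4, 4.1]
gripper_width: 0.547
grasp_force: 62.7
```

Request:
drive_tool:
  deltas:
    - {"gripper": 160,"offset": [0,0,0.001],"angular": [0,0,0]}
    - {"gripper": 160,"offset": [0,0,0.002],"angular": [0,0,0]}
    - {"gripper": 160,"offset": [0,0,0.003],"angular": [0,0,0]}
    - {"gripper": 160,"offset": [0,0,0.004],"angular": [0,0,0]}
    - {"gripper": 160,"offset": [0,0,0.005],"angular": [0,0,0]}

```text
t: 10.65
eef_pos: [0.5568, 0.2463, 0.1402]
tool_rot: [-0.0, 0.789, 0.615, 0.0]
contact_force: [-2.0, -1.3, 6.9]
gripper_width: 0.548
grasp_force: 62.9
```

Request:
drive_tool:
  deltas:
    - {"gripper": 160,"offset": [0,0,0.001],"angular": [0,0,0]}
    - {"gripper": 160,"offset": [0,0,0.002],"angular": [0,0,0]}
    - {"gripper": 160,"offset": [0,0,0.003],"angular": [0,0,0]}
    - {"gripper": 160,"offset": [0,0,0.004],"angular": [0,0,0]}
    - {"gripper": 160,"offset": [0,0,0.005],"angular": [0,0,0]}

```text
t: 11.15
eef_pos: [0.5568, 0.2463, 0.1355]
tool_rot: [-0.0, 0.789, 0.615, 0.0]
contact_force: [-3.4, -1.0, 7.7]
gripper_width: 0.544
grasp_force: 63.2
```

Request:
drive_tool:
  deltas:
    - {"gripper": 160,"offset": [0,0,0.0007],"angular": [0,0,0]}
    - {"gripper": 160,"offset": [0,0,0.0014],"angular": [0,0,0]}
    - {"gripper": 160,"offset": [0,0,0.0021],"angular": [0,0,0]}
    - {"gripper": 160,"offset": [0,0,0.0028],"angular": [0,0,0]}
    - {"gripper": 160,"offset": [0,0,0.0028],"angular": [0,0,0]}

```text
t: 11.65
eef_pos: [0.5569, 0.2463, 0.1343]
tool_rot: [-0.001, 0.789, 0.615, 0.0]
contact_force: [-8.8, -2.8, 23.1]
gripper_width: 0.548
grasp_force: 64.9
```

Request:
drive_tool:
  deltas:
    - {"gripper": 160,"offset": [0,0,0],"angular": [0,0,0]}
    - {"gripper": 160,"offset": [0,0,0],"angular": [0,0,0]}
    - {"gripper": 160,"offset": [0,0,0],"angular": [0,0,0]}

```text
t: 11.95
eef_pos: [0.5569, 0.2462, 0.1343]
tool_rot: [-0.001, 0.789, 0.615, 0.0]
contact_force: [-8.3, -3.0, 22.5]
gripper_width: 0.547
grasp_force: 64.8
```

Run:
```python
from h import *
im=optics.read_camera('wrist')[150:400,180:460]; s=optics.read_camera('scene')[200:320,400:540]
cv2.imwrite('pics/w5.png',np.hstack([cv2.resize(im,(448,400)),cv2.resize(s,(350,400))]))
```

```text
(no output)
```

View pics/w5.png

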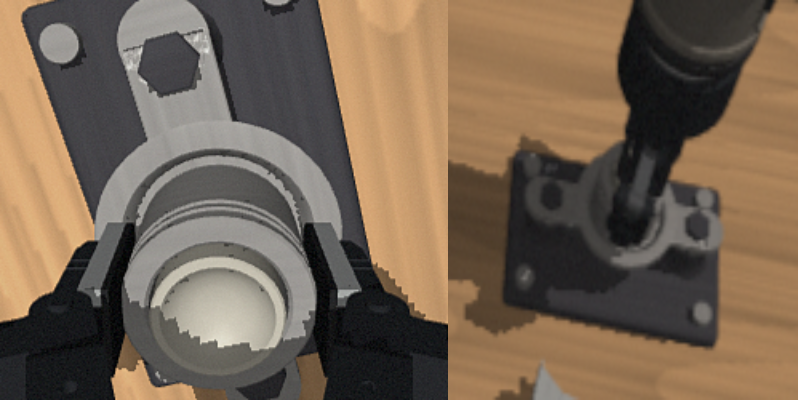

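Run:
```python
from fit import *
m=optics.camera_model('wrist');g=cv2.cvtColor(cv2.GaussianBlur(optics.read_camera('wrist'),(3,3),0),cv2.COLOR_BGR2GRAY).astype(np.float32)
o,_=obs();p=np.array(o['eef_pos'])-[0,0,.0463]
a,_=fit(g,m,p,[.024],.004); print("rim",a,p)
for h in np.arange(-.012,.0081,.002):
    c,s=fit(g,m,a+[0,0,h],[.016],.0015); print(round(h,3),c-a,s)
b=circ(m,a+[0,0,.005],.016); print("pred +5mm crop bbox",(b.min(0)-[180,150])*1.6,(b.max(0)-[180,150])*1.6)
b=circ(m,a+[0,0,-.01],.016); print("pred -10mm crop bbox",(b.min(0)-[180,150])*1.6,(b.max(0)-[180,150])*1.6)
```

```text
rim [0.5563 0.2428 0.0879] [0.5568 0.2463 0.0879]
-0.012 [ 0.0005 -0.0015 -0.012 ] 41.592773
-0.01 [ 0.0005 -0.0015 -0.01  ] 53.776978
-0.008 [ 0.0015 -0.001  -0.008 ] 52.392506
-0.006 [ 0.001   0.0005 -0.006 ] 47.027245
-0.004 [ 0.0005  0.0015 -0.004 ] 43.581738
-0.002 [-0.0005 -0.0015 -0.002 ] 54.490944
0.0 [-0.0005 -0.0015  0.    ] 63.37683
0.002 [-0.0005 -0.001   0.002 ] 64.920364
0.004 [-0.0005  0.0005  0.004 ] 62.176952
0.006 [0.     0.0015 0.006 ] 56.72976
0.008 [0.0005 0.0015 0.008 ] 39.0698
pred +5mm crop bbox [148.4193 260.2285] [286.2279 379.6858]
pred -10mm crop bbox [155.5002 231.0285] [279.4206 340.655 ]
```

The cupel now appears at crop x 150–290 with its top edge at about 257. That matches the prediction for about 4–5 mm above the rim, and the ring is on its stop with about 22 N. I'm handing in.

```bash
python3 -c "
from station import bot
print(bot.hand_in())"
```

```text
the job is handed in; nothing more can be done
None
```

I handed the job in with the loaded mould seated in the sprung ring and held down on its stop at about 22 N, still gripped at about 65 N. From the wrist camera the cupel stands roughly 4–5 mm above the rim; the hand-in gave no pass or fail result.

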